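# Close a pressure canner evenly with its wing nuts

## Robot

A 6-joint arm with a two-finger parallel gripper is mounted at the origin on a cart in front of the work surface, level with it; the furniture and walls round the work are solid. World frame = base frame: x ahead of the robot, y to its left, z up, the work surface at z = 0. Lengths are in m, angles in rad, forces in N, time in s.
With the tool pointing down it reaches from about 0.375 to 0.9 m from the base axis. Payload 3.1 kg.
Tool frame: the origin (TCP) lies on the centre line of the jaws, within the pads' length; the fingertips stand 22 mm ahead of it and the grasp point (between the pads) lies 3 mm ahead of it; z points along the fingers, y is the line along which they close (so a half turn about z gives the same grasp; the last joint's range is limited). The gripper opens to 85 mm and grips with 20 to 120 N. Pads are 22 mm wide; open, the fingers measure 114 mm over their backs; the gripper's body (76 mm by 85 mm) begins 54 mm behind the grasp point. The pads swing forward as they close: fully open they stand 13 mm farther back than shut.
Start: joints at [-1.524, 0.527, 1.433, -0, 1.181, -0.178], TCP at [0.14, -0.609, 0.253] pointing down, gripper open.
Joint ranges: [-3.08, 3.08], [-0.75, 2.2], [0.22, 2.44], [-1.43, 4.57], [0, 2.65], [-2.85, 2.85]. Speed limits (rad/s): [2.79, 2.79, 3.14, 3.14, 3.14, 3.14].

## Interface

Orientations are given as a unit quaternion [x, y, z, w].
In Python, from station import manip, cams gives the robot as it stands (manip), with the cameras (cams).
- The arm moves only by the shell command python3 drive.py 'ROWS' [FORCE]. ROWS is rows parted by semicolons, their numbers by spaces, 1 to 20 of them, each of 5 numbers: dx, dy, dz in m, then a turn about the tool's z in rad, then the opening from 0.0 (shut) to 1.0 (fully open); each row is the pose to reach, as a shift and turn from the pose commanded when the command began, along the tool's axes at that moment; what a row does not reach only later rows make up. A row lasts 1/10 s, in which the tool goes at most 0.05 m and 0.15 rad, less where a joint would pass 70% of its speed; a pose out of reach is approached as far as the arm can. The fingers move at their own pace and stop on an object; FORCE is the grip in N (left out, the last holds). Time passes only in rows, so rows that do not move let the fingers close. It prints the time, the measured TCP pose, the force, the opening and the grip force at its end.
- manip.sense(): the state, without advancing time (a new reading comes with each control period).
- cams.snapshot(name): name is "side" or "top" or "wrist"; returns a dict with "pixels" (420x560x3 uint8, red, green, blue), "range_z" (420x560 float32, m along the optical axis (not along the pixel's ray), 0 where there is no reading), "fov_y" (degrees; the focal length in pixels is half the picture's height over the tangent of half this angle, whatever the lens; pixels are square), "cx", "cy" (the principal point, pixels), "R" (3x3) and "t" (3): a world point X has camera coordinates R X + t; the wrist camera has in their place "hand_eye" (4x4, takes a point from camera to tool coordinates, whose origin is the TCP and whose axes are the flange's). Camera axes: x right, y down, z forward; pixel columns grow to the right and rows downward; lengths in m; the calibration is good to about 2 mm. A picture is of the moment at which its call begins: read the wrist's pose just before it.
- manip.sign_off(): hands the job in; it is judged then, once.
The state is a dict: "t": time; "q": joint angles; "qd": joint speeds; "tau": joint torques, N m; "tcp_pos": TCP position; "tool_rot": TCP orientation; "force": force on the tool from outside, world axes, zero at the start; "ft_torque": the same for the moment, N m; "finger_gap": opening from 0.0 (shut) to 1.0 (fully open); "gripper_force": force on a finger pad.
Only numpy, scipy, OpenCV 4.12 (cv2) and the standard library are available. Lean on these libraries where they do the work, as an engineer would, in place of code of your own. Each camera call takes 0.05 s, during which the arm holds its last target. There are 200 camera calls.

## Task

The lid of the pressure canner is in place, but its three wing nuts are all slack by different amounts. Go round the rim and turn each nut clockwise by its wing only until you feel it bite; when all three bite, go round again and give each one a quarter turn more, no further, so that the gasket is pressed evenly. Do not lean on the lid or on the pot, and leave the things around it where they are.

Things in the scene. Friction and masses are not known exactly. Their poses are not given: they have to be found in the camera images.
- canner: The pressure canner, an aluminium pot 180 mm across that stands firmly and does not shift, with two black side handles (towards its +y and -y, out to 122 mm from its axis, top 99 mm up). Origin at the centre of its underside. Three upright bolts on forked lugs stand on a circle of 104 mm radius round its axis: bolt 0 towards its +x, 1 and 2 each 120 degrees further counter-clockwise from above.
- lid: The domed aluminium lid, lying loose but fully home; its three slotted ears lie on the lugs round the bolts. The ears' top is 138 mm above the worktop, the dome rises to 163 mm, the dial gauge and the weight in its middle (within 50 mm of the centre) to 194 mm. Origin on the canner's axis at the worktop's level.
- nut0_grip (a point): Wing nut on bolt 0: a black wing 46 mm long, 11 mm thick, 28 mm tall, over a round hub of 13 mm radius. The point is on the bolt's axis, 11 mm below the wing's top and 17 mm above its underside, 170 to 173 mm above the worktop at the start. x lies along the wing, y across its flat sides (grasp these; 50 N does not slip), z up. It tightens clockwise from above (yaw falls), sinking 2 mm per rad.
- nut1_grip (a point): Wing nut on bolt 1, like that on bolt 0. Each nut starts its own unknown 0.3 to 1.8 rad short of the bite, its wing pointing any way. Slack, it turns almost freely (0.02 N m). From the bite, where its foot meets the lid, the moment climbs within 0.4 rad to about 0.35 N m and reaches about 0.5 N m a quarter turn later (both vary by a quarter). It stays where it is left.
- nut2_grip (a point): Wing nut on bolt 2, like that on bolt 0. A wrist that stops after a quick turn can leave the nut unloaded or loaded backwards: any change of the wrist's moment from its slack value (by 0.02 N m or more, if read finely) shows that the foot has met the lid, and a few turns of about 0.06 rad then bring out the true, opposing moment. Calling it bitten at 0.1 N m is right.
- foot0: The sprung round steel foot under the nut on bolt 0, 25 mm across, 3 mm thick; it turns and sinks with the nut. It hangs up to 4 mm above the lid's ear and meets it at the bite; its force on the ear climbs to 30 N within 0.4 rad, then by about 10 N per rad (about 45 N a quarter turn past a well-felt bite). Origin on the bolt's axis, near the worktop's level.
- foot1: The sprung round steel foot under the nut on bolt 1, 25 mm across, 3 mm thick; it turns and sinks with the nut. It hangs up to 4 mm above the lid's ear and meets it at the bite; its force on the ear climbs to 30 N within 0.4 rad, then by about 10 N per rad (about 45 N a quarter turn past a well-felt bite). Origin on the bolt's axis, near the worktop's level.
- foot2: The sprung round steel foot under the nut on bolt 2, 25 mm across, 3 mm thick; it turns and sinks with the nut. It hangs up to 4 mm above the lid's ear and meets it at the bite; its force on the ear climbs to 30 N within 0.4 rad, then by about 10 N per rad (about 45 N a quarter turn past a well-felt bite). Origin on the bolt's axis, near the worktop's level.
- lime: A lime, 53x46x48 mm; not part of the job. Origin at the centre of its underside.
- garlic: A bulb of garlic, 53x52x52 mm; not part of the job. Origin at the centre of its underside.
- tomato: A tomato, 65 mm; not part of the job. Origin at the centre of its underside.
- steel_tumbler: A steel tumbler, 77 mm across, 103 mm tall; not part of the job. Origin at the centre of its underside.
- lentil_jar: A clear jar of lentils with a black cap, 81 mm across, 158 mm tall; not part of the job. Origin at the centre of its underside.
- table_spoon: A steel table spoon, 185 mm long, lying flat; not part of the job. Origin at the centre of its underside.

How it is judged:
By the outcome, as a careful person would: the job done as asked, in the order asked, and still so for the second after the job is handed in, with the robot touching nothing.
It also fails if it takes over 72 s, if anything falls off the work surface, if the arm or the gripper's body presses on something with over 40 N, if the wrist force passes 120 N, or if a joint passes its speed limit or range.

## Working session

There is one attempt and no reset: what is moved stays moved. The work goes in short steps, Python scripts to look and compute and a shell command to move; the robot and the scene stay as the last step left them, time stands still between calls to the robot, and variables do not carry over. Pictures are saved under pics/ and viewed, at most 10 in all, crops included, and the job is handed in when it is done.

```bash
ls; mkdir -p pics
python3 - <<'E'
from station import manip, cams
import cv2,numpy as np
print(manip.sense())
for n in ("top","side"):
    s=cams.snapshot(n); np.savez(f"{n}.npz",**s)
    cv2.imwrite(f"pics/{n}.png",s["pixels"][:,:,::-1]); print(n,s["fov_y"],s["cx"],s["cy"],s["R"],s["t"])
E
```

```text
drive.py
pics
station.py
{'t': 0.0, 'q': array([-1.52349619e+00,  5.28462703e-01,  1.43391480e+00, -9.71997642e-06,
        1.18135241e+00, -1.78506870e-01]), 'qd': array([ 9.30080748e-04,  3.52911788e-04,  7.71040237e-05, -5.41795935e-04,
        6.02942724e-04, -1.00997990e-03]), 'tau': array([-1.42501369e-03, -4.42356169e+01, -1.78023416e+01, -4.84140637e-04,
        8.29837401e-03,  7.73098407e-06]), 'tcp_pos': array([ 0.13992333, -0.60845548,  0.2523317 ]), 'tool_rot': array([ 9.93632391e-01,  1.12665565e-01,  6.55711535e-05, -1.06662796e-03]), 'force': array([ 0.89398632,  0.40230023, -0.5652514 ]), 'ft_torque': array([ 0.01733514, -0.04946846,  0.01060974]), 'gripper_force': 0.0, 'finger_gap': 0.9956673833492762}
top 51.97981950608387 283.3562604266982 206.23595118542227 [[-0.33041551 -0.94368441 -0.01689171]
 [-0.72943843  0.26667628 -0.62992328]
 [ 0.59895339 -0.19581496 -0.77647365]] [0.02415323 0.49989513 0.80947259]
side 53.875909345034316 272.8565851502285 217.44845003214323 [[ 0.83368682 -0.55219194  0.00709555]
 [-0.39898081 -0.61115621 -0.6835952 ]
 [ 0.38181225  0.56707332 -0.72982686]] [-0.5171729   0.21406172  1.01327664]
```

View pics/top.png

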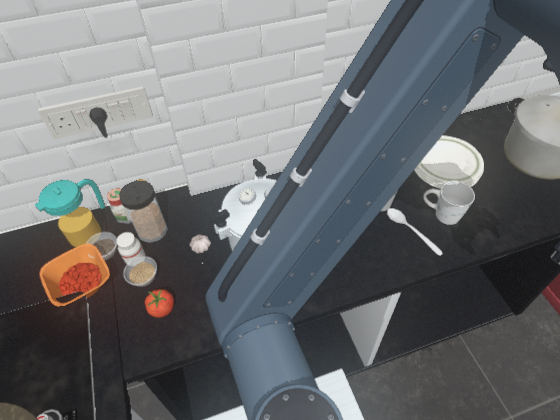

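View pics/side.png

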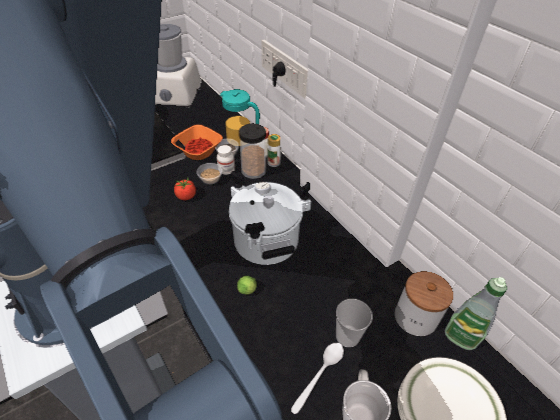

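The top view is half hidden by the arm: it shows nuts at about (260,168) and (222,218), with the lid gauge at (247,196). The side view shows nuts at (255,229) and (305,188), and the lid at (265,205). Next I'll get points from depth.

```bash
cat > h.py <<'E'
import numpy as np,cv2
from scipy.spatial.transform import Rotation as Ro
def cloud(s,pose=None):
    z=s["range_z"].astype(float);f=210/np.tan(np.radians(float(s["fov_y"]))/2)
    v,u=np.mgrid[:420,:560];P=np.stack([(u-s["cx"])/f*z,(v-s["cy"])/f*z,z],-1)
    if pose is None: W=(P-s["t"])@s["R"]
    else:
        H=s["hand_eye"];W=(P@H[:3,:3].T+H[:3,3])@Ro.from_quat(pose[1]).as_matrix().T+pose[0]
    W[z==0]=np.nan
    return W
def nuts(s,W,zlo=.145,zhi=.195,ctr=None):
    p=s["pixels"].astype(int);m=(p.max(2)<75)&(W[...,2]>zlo)&(W[...,2]<zhi)
    if ctr is not None:m&=np.hypot(W[...,0]-ctr[0],W[...,1]-ctr[1])<.15
    n,l,st,c=cv2.connectedComponentsWithStats(m.astype(np.uint8))
    for i in range(1,n):
        if st[i,4]<15: continue
        q=W[l==i];top=q[q[:,2]>np.nanpercentile(q[:,2],97)-.006]
        (cx,cy),(a,b),an=cv2.minAreaRect((top[:,:2]*1000).astype(np.float32))
        vec=np.linalg.svd(top[:,:2]-top[:,:2].mean(0),full_matrices=False)[2][0]
        print("px",c[i].round(),"n",st[i,4],"med",np.median(q,0).round(4),"top rect mm",round(cx,1),round(cy,1),round(a,1),round(b,1),"zmax",np.percentile(q[:,2],97).round(4),"yaw",round(np.arctan(vec[1]/vec[0]),3))
E
python3 - <<'E'
from h import *
for n in("side","top"):
    s=dict(np.load(n+".npz"));W=cloud(s);print(n);nuts(s,W,ctr=W[205,265] if n=="side" else W[200,245])
    print(W[205,265] if n=="side" else W[196,247])
    # ring: lid rim / high points
    m=(W[...,2]>.12)&(W[...,2]<.2)&(np.hypot(W[...,0]-.5,W[...,1]-.1)<.5)
E
```

```text
side
px [237. 180.] n 150 med [ 0.5021 -0.0053  0.1712] top rect mm 504.3 -2.5 12.8 35.8 zmax 0.1842 yaw -1.341
px [304. 191.] n 129 med [ 0.6236 -0.1383  0.172 ] top rect mm 627.1 -132.8 39.3 11.4 zmax 0.1826 yaw 0.397
px [254. 229.] n 208 med [ 0.4491 -0.1765  0.1691] top rect mm 451.7 -172.0 13.0 38.8 zmax 0.1818 yaw -0.344
[ 0.5087722  -0.13163096  0.17807262]
top
px [218. 219.] n 140 med [0.4991 0.0047 0.1725] top rect mm 503.0 0.6 12.1 37.0 zmax 0.1833 yaw -1.442
[ 0.53131451 -0.07439133  0.18452149]
```

```bash
python3 drive.py '.49 -.407 -.07 0 1;.49 -.407 -.07 0 1;.49 -.407 -.07 0 1;.49 -.407 -.07 0 1;.49 -.407 -.07 0 1;.49 -.407 -.07 0 1;.49 -.407 -.07 0 1;.49 -.407 -.07 0 1;.49 -.407 -.07 0 1;.49 -.407 -.07 0 1;.49 -.407 -.07 0 1;.49 -.407 -.07 0 1;.49 -.407 -.07 0 1;.49 -.407 -.07 0 1;.49 -.407 -.07 0 1;.49 -.407 -.07 0 1' 50
cat > look.py <<'E'
import sys
from h import *
from station import manip, cams
e=manip.sense();pose=(e["tcp_pos"],e["tool_rot"]);s=cams.snapshot("wrist")
np.savez("wrist.npz",p=pose[0],r=pose[1],**s);cv2.imwrite(f"pics/{sys.argv[1]}.png",s["pixels"][:,:,::-1])
print(e["t"],pose,"tau",e["ft_torque"]);print(s["hand_eye"].round(3));nuts(s,cloud(s,pose),ctr=(.527,-.102))
E
python3 look.py w1
```

```text
t: 1.7
tcp_pos: [0.5255, -0.1033, 0.3228]
tool_rot: [0.994, 0.112, -0.001, -0.0]
force: [-1.0, 0.4, 0.8]
finger_gap: 1.003
gripper_force: 0.0
1.7 (array([ 0.52551666, -0.10333987,  0.32277193]), array([ 9.93673453e-01,  1.12304909e-01, -8.15442240e-04, -1.08225447e-04])) tau [-0.02906757 -0.0220211  -0.01125554]
[[-0.    -0.966 -0.26   0.066]
 [ 1.    -0.     0.     0.   ]
 [-0.001 -0.26   0.966 -0.12 ]
 [ 0.     0.     0.     1.   ]]
px [347.  68.] n 1610 med [ 0.6274 -0.1288  0.1779] top rect mm 628.6 -131.3 41.4 13.7 zmax 0.1819 yaw 0.401
px [142. 189.] n 1398 med [ 0.5105 -0.001   0.1786] top rect mm 507.0 0.4 13.7 40.6 zmax 0.183 yaw -1.33
px [336. 293.] n 1365 med [ 0.4575 -0.1684  0.1736] top rect mm 454.2 -170.9 14.4 39.5 zmax 0.181 yaw -0.357
```

View pics/w1.png

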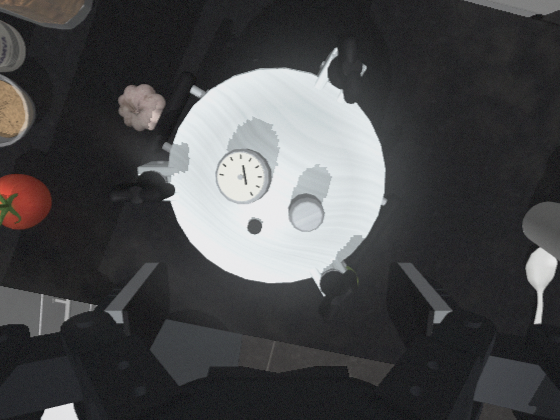

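The wrist view shows all three nuts, at (347,68), (142,189) and (336,293). They fit the 104 mm circle within 1 mm, and the tops at 0.181–0.183 m agree with the given heights. I'll go above the nut at (0.507, 0.0005) first.

```bash
cat > st.py <<'E'
import sys
from h import *
from station import manip, cams
e=manip.sense();M=Ro.from_quat(e["tool_rot"]).as_matrix()
print("t %.2f"%e["t"],"tcp",e["tcp_pos"].round(4),"yaw %.3f"%np.arctan2(M[1,0],M[0,0]),"q6 %.3f"%e["q"][5],"F",e["force"].round(1),"T",e["ft_torque"].round(3),"gap %.2f"%e["finger_gap"],"grip %.0f"%e["gripper_force"])
if len(sys.argv)>2: # target x y [z]
    d=np.array([float(a) for a in sys.argv[1:4]])-e["tcp_pos"];print("tool shift",(M.T@d).round(4))
    if len(sys.argv)>4: print("turn", round((np.arctan2(M[1,0],M[0,0])-float(sys.argv[4])+np.pi)%(2*np.pi)-np.pi,3))
E
python3 drive.py '.005 -.05 .03 -.15 .4;.005 -.1056 .08 -.3 .4;.005 -.1056 .08 -.45 .4;.005 -.1056 .08 -.6 .4;.005 -.1056 .08 -.75 .4;.005 -.1056 .08 -.9 .4;.005 -.1056 .08 -1.05 .4;.005 -.1056 .08 -1.2 .4;.005 -.1056 .08 -1.35 .4;.005 -.1056 .08 -1.5 .4;.005 -.1056 .08 -1.585 .4;.005 -.1056 .08 -1.585 .4;.005 -.1056 .08 -1.585 .4' 50 >/dev/null
python3 st.py .5068 .0007 .179 1.81; python3 look.py w2
```

```text
t 3.05 tcp [5.073e-01 3.000e-04 2.433e-01] yaw 1.807 q6 -0.456 F [ 0.9  1.3 -0.5] T [-0.017 -0.038 -0.041] gap 0.40 grip 0
tool shift [ 0.0006 -0.0004  0.0643]
turn -0.003
3.05 (array([5.07325666e-01, 2.56056464e-04, 2.43295553e-01]), array([ 6.18860489e-01,  7.85500909e-01, -9.74696313e-05, -8.40150259e-05])) tau [-0.01694929 -0.03835315 -0.04143536]
[[-0.    -0.965 -0.261  0.066]
 [ 1.    -0.     0.001  0.   ]
 [-0.001 -0.261  0.965 -0.12 ]
 [ 0.     0.     0.     1.   ]]
px [276. 213.] n 1391 med [0.5036 0.0098 0.1783] top rect mm 504.9 10.2 13.6 23.1 zmax 0.1831 yaw -1.219
px [283. 245.] n 20 med [ 0.5119 -0.0039  0.1793] top rect mm 511.9 -4.0 1.5 5.0 zmax 0.1806 yaw -0.713
px [226. 355.] n 147 med [ 0.4958 -0.0909  0.1636] top rect mm 496.3 -90.7 9.9 11.1 zmax 0.1646 yaw -0.701
px [135. 412.] n 114 med [ 0.4429 -0.1618  0.1474] top rect mm 438.6 -160.6 2.7 9.0 zmax 0.161 yaw -0.391
```

View pics/w2.png

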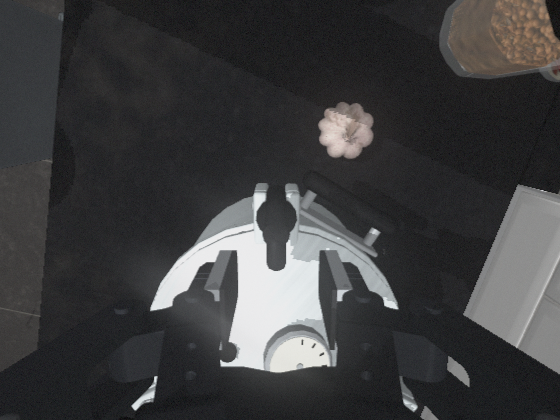

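The wing at (276,213) to (276,265) lies centred between the fingers, at columns 237 and 320, and parallel to them. I'll descend and grip.

```bash
python3 drive.py '.0003 -.0004 .04 0 .4;.0006 -.0004 .064 0 .4;.0006 -.0004 .064 0 .4;.0006 -.0004 .064 0 .4' 50 >/dev/null; python3 st.py
python3 drive.py '0 0 0 0 0;0 0 0 0 0;0 0 0 0 0;0 0 0 0 0;0 0 0 0 0;0 0 0 0 0' 50 >/dev/null; python3 st.py
python3 drive.py '0 0 0 0 0' >/dev/null; python3 st.py;python3 drive.py '0 0 0 0 0' >/dev/null; python3 st.py
```

```text
t 3.50 tcp [0.5072 0.0016 0.1794] yaw 1.810 q6 -0.457 F [-0.   0.  -0.4] T [-0.056 -0.017  0.028] gap 0.40 grip 0
t 4.10 tcp [0.5062 0.0011 0.1807] yaw 1.812 q6 -0.457 F [-4.5 -3.1  4.6] T [-0.428  0.637 -0.006] gap 0.12 grip 50
t 4.20 tcp [0.5062 0.0012 0.1807] yaw 1.811 q6 -0.457 F [-4.5 -2.9  4.6] T [-0.49   0.688 -0.045] gap 0.11 grip 50
t 4.30 tcp [0.5062 0.0012 0.1808] yaw 1.812 q6 -0.457 F [-3.9 -2.3  4.4] T [-0.469  0.643 -0.049] gap 0.11 grip 50
```

```bash
cat > g.py <<'E'
import sys
from h import *
from station import manip, cams
n=int(sys.argv[3]) if len(sys.argv)>3 else 2
T=[]
for i in range(n+1):
    e=manip.sense();T.append(e["ft_torque"][2])
    if i<n: cams.snapshot("top")
M=Ro.from_quat(e["tool_rot"]).as_matrix()
m=np.mean(T[-n:]);print("t %.2f"%e["t"],"yaw %.3f"%np.arctan2(M[1,0],M[0,0]),"z %.4f"%e["tcp_pos"][2],"Tz",np.round(T,3),"mean %.3f"%m,"F",e["force"].round(1))
sys.exit(int(abs(m-float(sys.argv[1]))>float(sys.argv[2])))
E
python3 g.py 0 9 4; python3 drive.py '0 0 .00012 .06 0;0 0 .00024 .12 0;0 0 .00036 .18 0;0 0 .00048 .24 0' >/dev/null; python3 g.py 0 9 4
```

```text
t 4.50 yaw 1.812 z 0.1807 Tz [-0.049 -0.025 -0.028  0.004 -0.064] mean -0.028 F [-3.  -3.   4.4]
t 5.10 yaw 1.572 z 0.1803 Tz [ 0.026 -0.034  0.011 -0.058 -0.082] mean -0.041 F [-4.3 -3.7  5.1]
```

```bash
g="python3 g.py -.03 .07"; 
python3 drive.py '0 0 .00012 .06 0;0 0 .00024 .12 0' >/dev/null; $g && python3 drive.py '0 0 .00012 .06 0;0 0 .00024 .12 0' >/dev/null && $g && python3 drive.py '0 0 .00012 .06 0;0 0 .00024 .12 0' >/dev/null && $g && python3 drive.py '0 0 .00012 .06 0;0 0 .00024 .12 0' >/dev/null && $g && python3 drive.py '0 0 .00012 .06 0;0 0 .00024 .12 0' >/dev/null && $g && python3 drive.py '0 0 .00012 .06 0;0 0 .00024 .12 0' >/dev/null && $g && python3 drive.py '0 0 .00012 .06 0;0 0 .00024 .12 0' >/dev/null && $g && python3 drive.py '0 0 .00012 .06 0;0 0 .00024 .12 0' >/dev/null && $g && python3 drive.py '0 0 .00012 .06 0;0 0 .00024 .12 0' >/dev/null && $g && python3 drive.py '0 0 .00012 .06 0;0 0 .00024 .12 0' >/dev/null && $g && python3 drive.py '0 0 .00012 .06 0;0 0 .00024 .12 0' >/dev/null && $g && python3 drive.py '0 0 .00012 .06 0;0 0 .00024 .12 0' >/dev/null && $g ; true
```

```text
t 5.40 yaw 1.451 z 0.1800 Tz [-0.024 -0.003 -0.016] mean -0.010 F [-4.5 -3.   5.2]
t 5.70 yaw 1.331 z 0.1798 Tz [-0.025 -0.038 -0.03 ] mean -0.034 F [-4.8 -2.3  5.3]
t 6.00 yaw 1.211 z 0.1795 Tz [ 0.062 -0.039 -0.088] mean -0.063 F [-4.7 -3.5  4.9]
t 6.30 yaw 1.091 z 0.1793 Tz [-0.007 -0.047 -0.053] mean -0.050 F [-3.6 -2.7  5.2]
t 6.60 yaw 0.971 z 0.1790 Tz [-0.023 -0.042 -0.021] mean -0.032 F [-3.4 -2.9  5.3]
t 6.90 yaw 0.851 z 0.1788 Tz [ 0.009  0.027 -0.035] mean -0.004 F [-3.5 -3.3  4.4]
t 7.20 yaw 0.731 z 0.1786 Tz [-0.001 -0.039 -0.055] mean -0.047 F [-4.4 -3.9  4.5]
t 7.50 yaw 0.611 z 0.1783 Tz [ 0.005 -0.037  0.006] mean -0.015 F [-3.4 -3.9  4.8]
t 7.80 yaw 0.491 z 0.1781 Tz [-0.043 -0.042 -0.089] mean -0.065 F [-3.  -4.   4.2]
t 8.10 yaw 0.371 z 0.1779 Tz [ 0.011 -0.023 -0.021] mean -0.022 F [-4.6 -3.9  4.7]
t 8.40 yaw 0.251 z 0.1777 Tz [ 0.019 -0.04  -0.03 ] mean -0.035 F [-4.4 -3.9  5.6]
t 8.70 yaw 0.131 z 0.1776 Tz [0.142 0.096 0.07 ] mean 0.083 F [-3.1 -4.7  6.6]
```

```bash
python3 drive.py '0 0 0 0 .4;0 0 0 0 .4;0 0 0 0 .4;0 0 0 0 .4;0 0 -.03 0 .4;0 0 -.065 0 .4;-.03 .03 -.065 -.15 .4;-.06 .08 -.065 -.3 .4;-.0746 .12 -.065 -.45 .4;-.0746 .164 -.065 -.6 .4;-.0746 .164 -.065 -.75 .4;-.0746 .164 -.065 -.9 .4;-.0746 .164 -.065 -1.05 .4;-.0746 .164 -.065 -1.2 .4;-.0746 .164 -.065 -1.35 .4;-.0746 .164 -.065 -1.5 .4' >/dev/null
python3 drive.py '0 0 0 -.15 .4;0 0 0 -.3 .4;0 0 0 -.45 .4;0 0 0 -.6 .4;0 0 0 -.75 .4;0 0 0 -.9 .4;0 0 0 -1.05 .4;0 0 0 -1.15 .4;0 0 0 -1.15 .4;0 0 0 -1.15 .4' > /dev/null
python3 st.py .4537 -.1714 .177 2.785;python3 look.py w3
```

```text
t 11.30 tcp [ 0.4546 -0.1705  0.2409] yaw 2.713 q6 -1.731 F [0.3 0.2 0.4] T [-0.011  0.018 -0.003] gap 0.40 grip 0
tool shift [ 0.0004 -0.0012  0.0639]
turn -0.072
11.3 (array([ 0.45457099, -0.17047479,  0.24087641]), array([ 2.12885734e-01,  9.77077100e-01,  5.72082699e-05, -2.34225479e-05])) tau [-0.01130677  0.01814547 -0.00344708]
[[-0.    -0.965 -0.262  0.066]
 [ 1.    -0.    -0.     0.   ]
 [ 0.    -0.262  0.965 -0.12 ]
 [ 0.     0.     0.     1.   ]]
px [556. 183.] n 161 med [ 0.5033 -0.0093  0.1462] top rect mm 503.9 -9.2 4.8 18.3 zmax 0.148 yaw -0.244
px [275. 225.] n 2114 med [ 0.4502 -0.1693  0.1776] top rect mm 452.4 -171.2 14.5 40.2 zmax 0.1814 yaw -0.354
px [503. 307.] n 29 med [ 0.5393 -0.0758  0.1851] top rect mm 540.4 -75.1 11.9 0.8 zmax 0.186 yaw 0.368
px [421. 410.] n 307 med [ 0.6078 -0.1368  0.1642] top rect mm 610.6 -134.5 16.0 3.8 zmax 0.1713 yaw 0.767
```

View pics/w3.png

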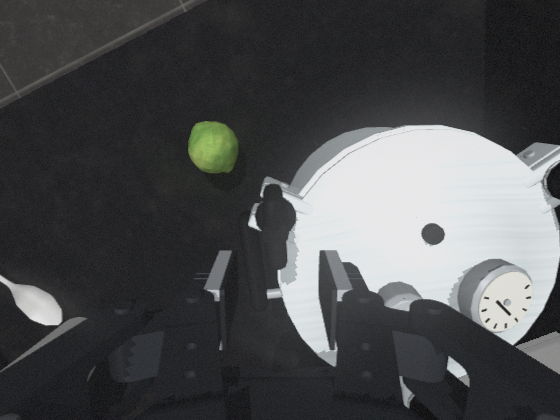

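The wing runs from (272,190) to about (280,280) between the fingers and agrees with the measured axis. I'll descend, grip and turn with the guard.

```bash
python3 drive.py '.0005 -.001 .035 -.072 .4;.0006 -.0014 .064 -.072 .4;.0006 -.0014 .064 -.072 .4;.0006 -.0014 .064 -.072 .4' 50 >/dev/null; python3 st.py
python3 drive.py '0 0 0 0 0;0 0 0 0 0;0 0 0 0 0;0 0 0 0 0;0 0 0 0 0;0 0 0 0 0' 50 >/dev/null; python3 st.py
python3 g.py 0 9 3; python3 drive.py '0 0 .00012 .06 0;0 0 .00024 .12 0;0 0 .00036 .18 0;0 0 .00048 .24 0' >/dev/null; python3 g.py 0 9 4
```

```text
t 11.75 tcp [ 0.4535 -0.1716  0.177 ] yaw 2.786 q6 -1.808 F [0.5 0.6 0.1] T [ 0.01  -0.006 -0.02 ] gap 0.40 grip 0
t 12.35 tcp [ 0.4544 -0.1721  0.1784] yaw 2.786 q6 -1.808 F [ 0.2 -0.4  6.7] T [ 0.17   0.    -0.004] gap 0.12 grip 51
t 12.50 yaw 2.786 z 0.1783 Tz [-0.004 -0.01  -0.033 -0.079] mean -0.041 F [-0.6 -0.2  6.9]
t 13.10 yaw 2.547 z 0.1779 Tz [ 0.013  0.002 -0.062 -0.041 -0.066] mean -0.042 F [-1.1 -0.8  5.8]
```

```bash
g="python3 g.py -.035 .07"; 
python3 drive.py '0 0 .00012 .06 0;0 0 .00024 .12 0' >/dev/null; $g && python3 drive.py '0 0 .00012 .06 0;0 0 .00024 .12 0' >/dev/null && $g && python3 drive.py '0 0 .00012 .06 0;0 0 .00024 .12 0' >/dev/null && $g && python3 drive.py '0 0 .00012 .06 0;0 0 .00024 .12 0' >/dev/null && $g && python3 drive.py '0 0 .00012 .06 0;0 0 .00024 .12 0' >/dev/null && $g && python3 drive.py '0 0 .00012 .06 0;0 0 .00024 .12 0' >/dev/null && $g && python3 drive.py '0 0 .00012 .06 0;0 0 .00024 .12 0' >/dev/null && $g && python3 drive.py '0 0 .00012 .06 0;0 0 .00024 .12 0' >/dev/null && $g && python3 drive.py '0 0 .00012 .06 0;0 0 .00024 .12 0' >/dev/null && $g && python3 drive.py '0 0 .00012 .06 0;0 0 .00024 .12 0' >/dev/null && $g && python3 drive.py '0 0 .00012 .06 0;0 0 .00024 .12 0' >/dev/null && $g && python3 drive.py '0 0 .00012 .06 0;0 0 .00024 .12 0' >/dev/null && $g ; true
```

```text
t 13.40 yaw 2.426 z 0.1776 Tz [-0.054 -0.048 -0.008] mean -0.028 F [-1.1 -2.   7.2]
t 13.70 yaw 2.306 z 0.1774 Tz [-0.003 -0.05  -0.063] mean -0.056 F [-2.4 -1.9  6.8]
t 14.00 yaw 2.186 z 0.1772 Tz [ 0.057 -0.038 -0.023] mean -0.030 F [-2.3 -3.3  7.6]
t 14.30 yaw 2.067 z 0.1771 Tz [0.202 0.058 0.047] mean 0.053 F [-3.6 -3.2  9. ]
```

```bash
python3 g.py 0 9 5; python3 drive.py '0 0 .00006 .03 0;0 0 .00006 .03 0' >/dev/null;python3 g.py 0 9 4
```

```text
t 14.55 yaw 2.068 z 0.1771 Tz [ 0.047  0.033  0.04  -0.042 -0.007  0.008] mean 0.007 F [-3.1 -2.6  9.5]
t 14.95 yaw 2.038 z 0.1771 Tz [0.099 0.16  0.057 0.155 0.1  ] mean 0.118 F [-4.  -2.4  9.4]
```

```bash
python3 drive.py '0 0 0 0 .4;0 0 0 0 .4;0 0 0 0 .4;0 0 0 0 .4;0 0 -.03 0 .4;0 0 -.065 0 .4;-.01 .04 -.065 -.15 .4;-.02 .08 -.065 -.3 .4;-.03 .12 -.065 -.45 .4;-.04 .16 -.065 -.6 .4;-.0425 .1746 -.065 -.75 .4;-.0425 .1746 -.065 -.9 .4;-.0425 .1746 -.065 -1.05 .4;-.0425 .1746 -.065 -1.2 .4;-.0425 .1746 -.065 -1.35 .4;-.0425 .1746 -.065 -1.5 .4;-.0425 .1746 -.065 -1.5 .4;-.0425 .1746 -.065 -1.5 .4' >/dev/null
python3 st.py .629 -.1313 .178 3.54;python3 look.py w4
```

```text
t 16.75 tcp [ 0.6283 -0.131   0.2401] yaw -2.750 q6 -2.342 F [-0.7  0.5  0.2] T [ 0.003 -0.011 -0.019] gap 0.40 grip 0
tool shift [-0.0005 -0.0006  0.0621]
turn -0.006
16.75 (array([ 0.6283334 , -0.1309521 ,  0.24008952]), array([-1.94759440e-01,  9.80850966e-01,  2.31751227e-04, -2.97552411e-04])) tau [ 0.00302411 -0.01106141 -0.01883048]
[[-0.    -0.965 -0.261  0.066]
 [ 1.    -0.    -0.001 -0.   ]
 [ 0.001 -0.261  0.965 -0.12 ]
 [ 0.     0.     0.     1.   ]]
px [556. 118.] n 200 med [ 0.5121 -0.0081  0.1462] top rect mm 512.3 -8.0 17.7 5.3 zmax 0.1479 yaw 0.581
px [276. 228.] n 2153 med [ 0.6257 -0.1334  0.1782] top rect mm 627.9 -132.1 40.9 14.4 zmax 0.1819 yaw 0.403
```

View pics/w4.png

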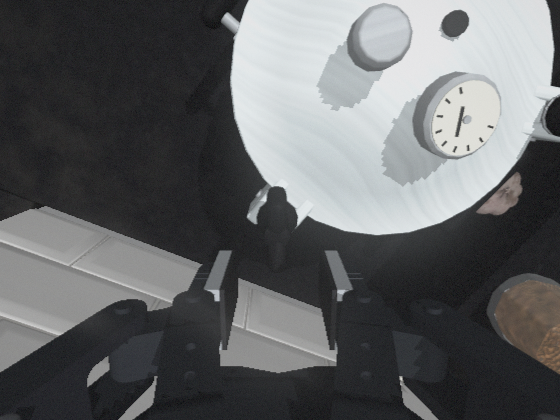

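The wing runs from (277,190) to (276,270), centred between the fingers. I'll descend and grip.

```bash
python3 drive.py '-.0005 0 .035 -.006 .4;-.0005 0 .0622 -.006 .4;-.0005 0 .0622 -.006 .4;-.0005 0 .0622 -.006 .4' 50 >/dev/null; python3 st.py
python3 drive.py '0 0 0 0 0;0 0 0 0 0;0 0 0 0 0;0 0 0 0 0;0 0 0 0 0;0 0 0 0 0' 50 >/dev/null; python3 st.py
python3 g.py 0 9 3; python3 drive.py '0 0 .00012 .06 0;0 0 .00024 .12 0;0 0 .00036 .18 0;0 0 .00048 .24 0' >/dev/null; python3 g.py 0 9 4
```

```text
t 17.20 tcp [ 0.629  -0.1309  0.1782] yaw -2.742 q6 -2.350 F [-0.2  0.1 -0.5] T [-0.017 -0.037 -0.015] gap 0.40 grip 0
t 17.80 tcp [ 0.63   -0.131   0.1802] yaw -2.741 q6 -2.351 F [0.3 1.4 6. ] T [ 0.199  0.087 -0.023] gap 0.11 grip 51
t 17.95 yaw -2.741 z 0.1802 Tz [-0.023 -0.089 -0.023 -0.102] mean -0.071 F [-0.1  1.3  6.1]
t 18.55 yaw -2.981 z 0.1797 Tz [-0.054 -0.054 -0.027 -0.022 -0.029] mean -0.033 F [-0.4  1.2  6.6]
```

```bash
g="python3 g.py -.04 .06 3"; 
python3 drive.py '0 0 .00012 .06 0;0 0 .00024 .12 0' >/dev/null; $g && python3 drive.py '0 0 .00012 .06 0;0 0 .00024 .12 0' >/dev/null && $g && python3 drive.py '0 0 .00012 .06 0;0 0 .00024 .12 0' >/dev/null && $g && python3 drive.py '0 0 .00012 .06 0;0 0 .00024 .12 0' >/dev/null && $g && python3 drive.py '0 0 .00012 .06 0;0 0 .00024 .12 0' >/dev/null && $g && python3 drive.py '0 0 .00012 .06 0;0 0 .00024 .12 0' >/dev/null && $g && python3 drive.py '0 0 .00012 .06 0;0 0 .00024 .12 0' >/dev/null && $g && python3 drive.py '0 0 .00012 .06 0;0 0 .00024 .12 0' >/dev/null && $g && python3 drive.py '0 0 .00012 .06 0;0 0 .00024 .12 0' >/dev/null && $g && python3 drive.py '0 0 .00012 .06 0;0 0 .00024 .12 0' >/dev/null && $g && python3 drive.py '0 0 .00012 .06 0;0 0 .00024 .12 0' >/dev/null && $g && python3 drive.py '0 0 .00012 .06 0;0 0 .00024 .12 0' >/dev/null && $g ; true
```

```text
t 18.90 yaw -3.101 z 0.1794 Tz [-0.003 -0.05  -0.046  0.014] mean -0.027 F [-0.2  0.1  5.9]
t 19.25 yaw 3.062 z 0.1792 Tz [ 0.021 -0.01  -0.091 -0.033] mean -0.044 F [-0.5 -0.6  5.3]
t 19.60 yaw 2.942 z 0.1790 Tz [ 0.047  0.009 -0.028 -0.057] mean -0.025 F [ 0.1 -1.6  5.2]
t 19.95 yaw 2.823 z 0.1788 Tz [ 0.033 -0.035  0.021  0.006] mean -0.003 F [-0.4 -0.8  5.2]
t 20.30 yaw 2.703 z 0.1785 Tz [-0.025 -0.018 -0.078 -0.014] mean -0.037 F [-1.2 -1.6  5.6]
t 20.65 yaw 2.583 z 0.1785 Tz [ 0.16   0.017  0.015 -0.001] mean 0.010 F [-1.1 -2.1  7. ]
t 21.00 yaw 2.463 z 0.1784 Tz [0.224 0.103 0.06  0.056] mean 0.073 F [-1.6 -2.7  6. ]
```

All three bite. The second round starts with this nut, since I'm already holding it: a quarter turn.

```bash
python3 drive.py '0 0 .0002 .1 0;0 0 .0004 .2 0;0 0 .0006 .3 0;0 0 .0008 .4 0;0 0 .001 .5 0;0 0 .0012 .6 0;0 0 .0014 .7 0;0 0 .0016 .8 0;0 0 .0018 .9 0;0 0 .002 1 0;0 0 .0022 1.1 0;0 0 .0024 1.2 0;0 0 .0026 1.3 0;0 0 .0028 1.4 0;0 0 .003 1.5 0;0 0 .00314 1.57 0;0 0 .00314 1.57 0;0 0 .00314 1.57 0' >/dev/null; python3 st.py; python3 g.py 0 9 3
```

```text
t 22.80 tcp [ 0.6273 -0.1329  0.1756] yaw 0.894 q6 0.299 F [-6.7 -4.3 13.8] T [-0.453  1.224  0.101] gap 0.12 grip 52
t 22.95 yaw 0.894 z 0.1756 Tz [0.101 0.14  0.143 0.115] mean 0.133 F [-6.8 -3.6 12.5]
```

```bash
python3 drive.py '0 0 0 0 .4;0 0 0 0 .4;0 0 0 0 .4;0 0 0 0 .4;0 0 -.03 0 .4;0 0 -.066 0 .4;.005 -.04 -.066 -.15 .4;.01 -.08 -.066 -.3 .4;.02 -.12 -.066 -.45 .4;.0273 -.16 -.066 -.6 .4;.0273 -.1784 -.066 -.75 .4;.0273 -.1784 -.066 -.9 .4;.0273 -.1784 -.066 -1.05 .4;.0273 -.1784 -.066 -1.2 .4' >/dev/null
python3 drive.py '0 0 0 -.15 .4;0 0 0 -.3 .4;0 0 0 -.45 .4;0 0 0 -.6 .4;0 0 0 -.75 .4;0 0 0 -.9 .4;0 0 0 -1.05 .4;0 0 0 -1.18 .4;0 0 0 -1.18 .4;0 0 0 -1.18 .4' > /dev/null
python3 st.py .5064 .001 .176 3.273;python3 look.py w5
```

```text
t 25.35 tcp [0.5072 0.0023 0.2388] yaw -3.013 q6 -1.915 F [-0.9  0.5  0.9] T [-0.04   0.035 -0.009] gap 0.40 grip 0
tool shift [ 0.0009 -0.0012  0.0628]
turn -0.003
25.35 (array([0.50717206, 0.00234663, 0.23883369]), array([-6.41987989e-02,  9.97937126e-01,  2.84504355e-05, -7.68585977e-05])) tau [-0.03970468  0.03516672 -0.00881713]
[[-0.    -0.965 -0.262  0.066]
 [ 1.    -0.    -0.001  0.   ]
 [ 0.    -0.262  0.965 -0.12 ]
 [ 0.     0.     0.     1.   ]]
px [ 2. 84.] n 135 med [ 0.4472 -0.1506  0.1575] top rect mm 444.3 -150.0 8.0 3.1 zmax 0.1615 yaw 0.015
px [115. 188.] n 382 med [ 0.4954 -0.0894  0.1634] top rect mm 495.7 -89.9 10.8 11.7 zmax 0.1648 yaw -0.868
px [275. 226.] n 2067 med [0.5034 0.     0.1764] top rect mm 505.9 0.6 40.7 13.8 zmax 0.1799 yaw 0.131
px [126. 289.] n 19 med [ 0.5433 -0.0737  0.1844] top rect mm 543.5 -73.8 6.2 1.6 zmax 0.1853 yaw 0.364
px [ 25. 353.] n 83 med [ 0.612  -0.1466  0.1588] top rect mm 612.3 -147.3 2.3 5.2 zmax 0.1637 yaw -1.165
```

View pics/w5.png

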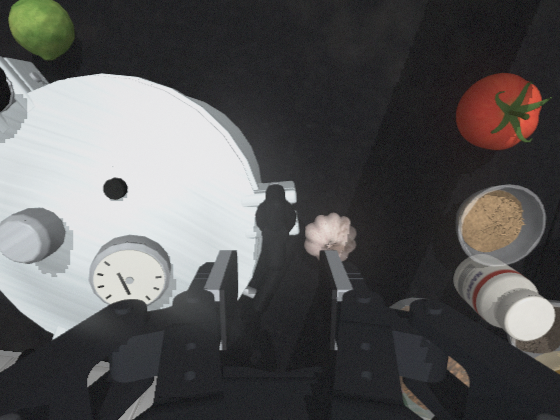

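The wing, at (275,190) to (275,280), still has the yaw of 0.131 at which I left it. I'll descend, grip and give it a quarter turn.

```bash
python3 drive.py '.0009 -.0012 .035 -.003 .4;.0009 -.0012 .0628 -.003 .4;.0009 -.0012 .0628 -.003 .4;.0009 -.0012 .0628 -.003 .4' 50 >/dev/null; python3 st.py
python3 drive.py '0 0 0 0 0;0 0 0 0 0;0 0 0 0 0;0 0 0 0 0;0 0 0 0 0;0 0 0 0 0' 50 >/dev/null; python3 st.py
python3 drive.py '0 0 .0002 .1 0;0 0 .0004 .2 0;0 0 .0006 .3 0;0 0 .0008 .4 0;0 0 .001 .5 0;0 0 .0012 .6 0;0 0 .0014 .7 0;0 0 .0016 .8 0;0 0 .0018 .9 0;0 0 .002 1 0;0 0 .0022 1.1 0;0 0 .0024 1.2 0;0 0 .0026 1.3 0;0 0 .0028 1.4 0;0 0 .003 1.5 0;0 0 .00314 1.57 0;0 0 .00314 1.57 0;0 0 .00314 1.57 0' >/dev/null; python3 st.py; python3 g.py 0 9 3
```

```text
t 25.80 tcp [0.5065 0.001  0.1762] yaw -3.008 q6 -1.923 F [-0.4 -0.3 -0.7] T [ 0.052 -0.057 -0.02 ] gap 0.40 grip 0
t 26.40 tcp [0.5075 0.0009 0.1777] yaw -3.008 q6 -1.924 F [0.4 0.8 7.4] T [0.185 0.08  0.001] gap 0.12 grip 50
t 28.20 tcp [ 5.064e-01 -5.000e-04  1.750e-01] yaw 1.708 q6 -0.354 F [-3.8 -4.6 11.9] T [-0.731  0.787  0.16 ] gap 0.12 grip 51
t 28.35 yaw 1.708 z 0.1750 Tz [0.16  0.081 0.145 0.143] mean 0.123 F [-4.  -4.8 11.9]
```

```bash
python3 drive.py '0 0 0 0 .4;0 0 0 0 .4;0 0 0 0 .4;0 0 0 0 .4;0 0 -.03 0 .4;0 0 -.066 0 .4;-.04 -.02 -.066 -.1 .4;-.08 -.04 -.066 -.2 .4;-.12 -.06 -.066 -.33 .4;-.1632 -.0757 -.066 -.33 .4;-.1632 -.0757 -.066 -.33 .4;-.1632 -.0757 -.066 -.33 .4;-.1632 -.0757 -.066 -.33 .4' >/dev/null
python3 st.py .4537 -.1716 .1755 2.038;python3 look.py w6
```

```text
t 29.65 tcp [ 0.4531 -0.1699  0.2387] yaw 2.036 q6 -1.056 F [1.2 0.6 0.2] T [ 0.038 -0.03  -0.014] gap 0.40 grip 0
tool shift [-0.0019 -0.0002  0.0632]
turn -0.002
29.65 (array([ 0.45313273, -0.16990818,  0.23869373]), array([ 5.25030643e-01,  8.51083012e-01,  2.47957179e-04, -6.84514407e-04])) tau [ 0.03779945 -0.02991835 -0.01425865]
[[-0.    -0.965 -0.262  0.066]
 [ 1.    -0.     0.     0.   ]
 [-0.    -0.262  0.965 -0.12 ]
 [ 0.     0.     0.     1.   ]]
px [520.  11.] n 1003 med [ 0.5068 -0.0192  0.167 ] top rect mm 508.9 -17.7 10.6 5.9 zmax 0.1771 yaw 0.237
px [530. 153.] n 54 med [ 0.5404 -0.0754  0.1848] top rect mm 540.7 -75.1 13.1 1.1 zmax 0.1866 yaw 0.377
px [276. 230.] n 2055 med [ 0.451  -0.1681  0.1763] top rect mm 452.6 -170.6 13.4 41.0 zmax 0.1801 yaw -1.098
px [544. 301.] n 1507 med [ 0.6168 -0.1393  0.1615] top rect mm 616.3 -143.4 8.6 12.4 zmax 0.1764 yaw -1.452
```

```bash
python3 drive.py '-.0017 -.0003 .035 -.002 .4;-.0017 -.0003 .063 -.002 .4;-.0017 -.0003 .063 -.002 .4;-.0017 -.0003 .063 -.002 .4' 50 >/dev/null; python3 st.py
python3 drive.py '0 0 0 0 0;0 0 0 0 0;0 0 0 0 0;0 0 0 0 0;0 0 0 0 0;0 0 0 0 0' 50 >/dev/null; python3 st.py
python3 drive.py '0 0 .0002 .1 0;0 0 .0004 .2 0;0 0 .0006 .3 0;0 0 .0008 .4 0;0 0 .001 .5 0;0 0 .0012 .6 0;0 0 .0014 .7 0;0 0 .0016 .8 0;0 0 .0018 .9 0;0 0 .002 1 0;0 0 .0022 1.1 0;0 0 .0024 1.2 0;0 0 .0026 1.3 0;0 0 .0028 1.4 0;0 0 .003 1.5 0;0 0 .00314 1.57 0;0 0 .00314 1.57 0;0 0 .00314 1.57 0' >/dev/null; python3 st.py; python3 g.py 0 9 3
python3 drive.py '0 0 0 0 .4;0 0 0 0 .4;0 0 0 0 .4;0 0 0 0 .4;0 0 -.03 0 .4;0 0 -.07 0 .4;0 0 -.12 0 .4;0 0 -.15 0 .4;0 0 -.15 0 .4;0 0 -.15 0 .4' >/dev/null; python3 st.py .51 -.13 .33
```

```text
t 30.10 tcp [ 0.454  -0.1714  0.176 ] yaw 2.040 q6 -1.061 F [0.1 0.1 0.7] T [-0.041 -0.005 -0.011] gap 0.40 grip 0
t 30.70 tcp [ 0.4537 -0.1732  0.1775] yaw 2.038 q6 -1.061 F [-4.4 -2.2  6.9] T [-0.313  0.609  0.087] gap 0.12 grip 50
t 32.50 tcp [ 0.451  -0.1723  0.1747] yaw 0.471 q6 0.508 F [-10.7  -1.1  15.2] T [-0.252  1.592  0.249] gap 0.12 grip 51
t 32.65 yaw 0.471 z 0.1747 Tz [0.249 0.28  0.306 0.333] mean 0.306 F [-10.2  -1.   14.9]
t 33.65 tcp [ 0.4539 -0.1725  0.323 ] yaw 0.468 q6 0.509 F [-0.1 -0.  -0.6] T [ 0.045  0.006 -0.037] gap 0.40 grip 0
tool shift [ 0.0692 -0.0126 -0.0069]
```

```bash
python3 drive.py '.04 -.006 -.01 0 .4;.069 -.0126 -.01 0 .4;.069 -.0126 -.01 0 .4;.069 -.0126 -.01 0 .4' >/dev/null; python3 look.py w7
```

```text
34.05 (array([ 0.50885768, -0.12946955,  0.33055808]), array([ 0.97261953,  0.23238931, -0.00208055, -0.00146136])) tau [ 0.01795033  0.07092796 -0.02463097]
[[-0.    -0.965 -0.261  0.066]
 [ 1.    -0.     0.001  0.   ]
 [-0.001 -0.261  0.965 -0.12 ]
 [ 0.     0.     0.     1.   ]]
px [354.  52.] n 1450 med [ 0.6267 -0.1297  0.1734] top rect mm 628.6 -131.4 41.0 14.4 zmax 0.1772 yaw 0.903
px [126. 121.] n 1214 med [ 0.5091 -0.0016  0.1734] top rect mm 506.8 0.3 14.2 40.8 zmax 0.1772 yaw -1.427
px [292. 270.] n 785 med [ 0.4569 -0.1678  0.1737] top rect mm 454.4 -170.9 40.0 13.4 zmax 0.1772 yaw 0.499
```

View pics/w7.png

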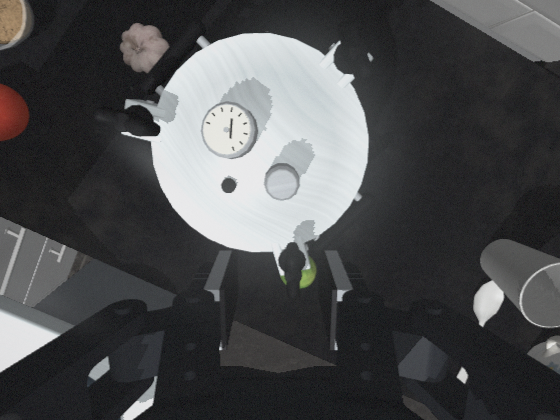

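The picture shows the nuts at (354,52), (126,121) and (292,270). All tops are level at 0.1772 m, the yaws are as turned, and nothing around the pot has moved. I'm handing in.

```bash
python3 -c "
from station import manip, cams
print(manip.sign_off())"
```

```text
the job is handed in; nothing more can be done
None
```

I turned all three nuts until they bit, gave each a quarter turn more (1.57 rad), and handed the job in at about 34 s; the nuts finished level and nothing around the pot appeared to have moved.

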